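# Third hand at the box jig: set the stop, hold the divider home

## Task

Set up the box jig for a colleague who will screw in the brass angles: first turn the black knob until its white line meets the red pointer, which brings the aluminium stop to its place. Then take the dark divider from the rack and stand it on the jig's base board, one face against the stop and its end square against the box side. Finish while still gripping it and pressing its end against the box side with a steady push of about 12 N (6 to 20 N), without letting go, and leave the pale board, the brass angles, the sanding block and the paint pot where they are.

Things in the scene. Friction and masses are not known exactly. Their poses are not given: they have to be found in the camera images.
- jig: fixed jig. Plywood base board 190 (x) x 250 (y) x 15 thick; origin at the centre of its underside, on the table; +x from the open front to the fence. Fence 30 thick, 60 over the table, along the +x edge, the box side before it. Grey gearbox of the stop 68 x 68, top 47 over the table, at x -15, y +80; keepers 55 over the table hold the ends of the box side.
- box_side: medium brown board 12 thick (x), 200 long (y), 70 high, fixed in the jig upright on the base board, along the fence. Origin at the centre of its underside, which is 15 over the table; axes parallel to those of the jig. Its free front face, against which the divider is pressed, is at its x = -6 mm (jig x = +53); rigid.
- divider: the dark brown board: 120 long (its x), 12 thick (its y), 70 high (z), 75 g nominal, both ends and both faces alike. Origin at the centre of its underside. It stands on edge in one of the two slots of the rack (either one), its length along the rack's x, which points away from the robot within 0.15 rad. Light enough to slide on the board with under 2 N.
- spare_board: the pale board, same size and frame as the divider, in the other slot of the rack, 66 mm away from centre to centre. Leave it.
- rack: fixed wooden parts rack, 125 x 120, origin at the centre of its underside. Two open-ended slots along its x at y = +33 and -33 mm, 15 wide, slot floor 12 and rib tops 37 over the table; the boards stand in them with 45 mm above the ribs.
- stop_face (a point): centre of the stop's face (looks to jig -y), 12.5 over the base board; axes as the jig's. Stop: aluminium block 44 (x) x 18 (y) x 25.5 high. The divider stands on its -y side: touching, its middle plane is 6 mm to -y of this point. The face reaches 22 mm to either side in x. Driven only by the knob (10 mm to -y per rad); holds against about 30 N.
- knob (a joint): angle of the knob in rad, 0 to 2.0, growing clockwise seen from above. Stiff: about 0.3 N m to turn; stays where it is left.
- preset (a joint): angle of the red pointer on the same scale as the knob: the white line meets the red pointer when the two joints are equal. Set by the foreman; do not turn it (it is stiff too).
- knob_grip (a point): on the vertical axis of the black knob, 7 mm below the top of its bar grip (bar 41 long, 12 thick, 28 high, standing on a round skirt of 43 diameter whose top is 58.5 over the table); this point is 78.5 over the table. Its x axis runs along the bar and the white line; grip the bar across its 12 mm thickness.
- preset_pointer (a point): tip of the red pointer at the rim of the dial, 32.5 mm from the knob's axis; its x axis points outwards from the axis, as the white line must.
- angle_0: small loose brass angle, legs 22 mm, 14 high, laid out on the base board of the jig near its right (-y) edge, about 30 mm or more clear of the place for the divider; leave it
- angle_1: second brass angle, beside the first; leave it
- sanding_block: cork sanding block 45 x 72 x 26 on the table, front left; leave it.
- colour_pot: paint pot, 38 diameter, 48 high, white lid, on the table at the left; leave it.

How it is judged:
On the way, in this order (a step that is already met when the one before it is completed fails the run):
1. the knob's white line meets the red pointer (within 6 degrees) (angle between the x axis of knob_grip and the x axis of preset_pointer, either way round below 0.1 rad), for 0.2 s.
2. the divider is lifted clear of the rack in the gripper (height (world z) of divider above 0.042 m and contact force between the fingers and divider above 3 N and contact force between divider and rack below 0.1 N), for 0.1 s.
At the end, for the whole second after the job is handed in: gripped (over 5 N), the divider presses the box side with 6 to 20 N, standing upright on the base board (height 4 mm, tilt 0.06 rad), square to the box side (0.06 rad), face within 3 mm of the stop, at rest; knob within 0.12 rad of the red pointer (angle between the x axis of knob_grip and the x axis of preset_pointer, either way round below 0.12 rad and contact force between divider and box_side between 6 and 20 N and contact force between the fingers and divider above 5 N and y of divider in the frame of stop_face between -0.009 and -0.004 m and z of divider in the frame of jig between 0.012 and 0.019 m and angle between the x axis of divider and the x axis of jig, either way round below 0.06 rad and angle between divider's own z axis and vertical below 0.06 rad and linear speed of divider below 0.01 m/s); the arm keeps its last pose, push and grip.
It fails at once if the box side is rammed with more than 40 N (contact force between divider and box_side above 40 N).
It fails at once if the pale board is moved by more than 30 mm (distance of spare_board from where it was at the start of the episode above 0.03 m).
It fails at once if the red pointer is moved (distance of preset_pointer from where it was at the start of the episode above 0.005 m).
It fails at once if a brass angle, the sanding block or the paint pot is moved by more than 30 mm (distance of any of angle_0, angle_1, sanding_block, colour_pot from where it was at the start of the episode above 0.03 m).
It also fails if it takes over 58 s, if anything falls off the work surface, if the arm or the gripper's body presses on something with over 40 N, if the wrist force passes 120 N, or if a joint passes its speed limit or range.

## Robot

A 7-joint arm with a two-finger parallel gripper is mounted at the origin on a cart in front of the work surface, level with it; the furniture and walls round the work are solid. World frame = base frame: x ahead of the robot, y to its left, z up, the work surface at z = 0. Lengths are in m, angles in rad, forces in N, time in s.
With the tool pointing down it reaches from about 0.375 to 0.925 m from the base axis. Payload 3.1 kg.
Tool frame: the origin (TCP) lies on the centre line of the jaws, within the pads' length; the fingertips stand 17 mm ahead of it and the grasp point (between the pads) lies 2 mm behind it; z points along the fingers, y is the line along which they close (so a half turn about z gives the same grasp; the last joint's range is limited). The gripper opens to 85 mm and grips with 20 to 120 N. Pads are 22 mm wide; open, the fingers measure 114 mm over their backs; the gripper's body (76 mm by 85 mm) begins 54 mm behind the grasp point. The pads swing forward as they close: fully open they stand 13 mm farther back than shut.
Start: joints at [1.08, 0.383, 0.044, 1.598, -0.018, 1.161, -0.05], TCP at [0.249, -0.6, 0.248] pointing down, gripper open.
Joint ranges: [-2.61, 2.61], [-0.41, 2.15], [-1.48, 1.57], [0, 2.5], [-1.57, 4.71], [0.05, 1.97], [-2.85, 2.85]. Speed limits (rad/s): [2.79, 2.79, 3.14, 3.14, 3.14, 3.14, 3.14].

## Interface

Orientations are given as [roll, pitch, yaw] about the fixed x, y, z axes, in that order (R = Rz(yaw) Ry(pitch) Rx(roll)).
In Python, from station import robot gives the robot as it stands.
- The arm moves only by the tool apply_moves, never from a script. Its argument "targets" is a list of rows, each a list of 5 numbers: the shift along the tool's x, y, z in m, then the turn about the tool's z in degrees, then the opening, from 0 (shut) to 1 (fully open). In form: [[x, y, z, roll, claw], ...]. A call has 1 to 20 rows; each row shifts and turns the commanded pose from where the row before left it, along the tool's axes as they then stand; what a row does not reach is not made up. A row lasts 1/12 s, in which the tool goes at most 41.7 mm and 7.16 degrees, less where a joint would pass 70% of its speed; a pose out of reach is approached as far as the arm can. A call with a gripper value outside its range is refused whole. The fingers move at their own pace and stop on an object; "newtons" is the grip in N (left out, the last holds). Time passes only in rows, so rows that do not move let the fingers close. It gives the time, the measured TCP pose, the force, the opening and the grip force at its end, in the units of the state.
- robot.get_obs(): the state, without advancing time (a new reading comes with each control period).
- robot.get_image(name): name is "side" or "top" or "wrist"; returns (picture, depth): 384x512x3 uint8, red, green, blue; 384x512 float32, m along the optical axis (not along the pixel's ray), 0 where there is no reading.
- robot.calibration(name): a dict with "mtx" (3x3 intrinsics, pixels), "distortion" ([k1, k2, p1, p2, k3] as OpenCV has them; the pictures are not rectified), "eye" and "orientation" of the camera in the world; the wrist camera has in their place "hand_eye" (4x4, takes a point from camera to tool coordinates, whose origin is the TCP and whose axes are the flange's). Camera axes: x right, y down, z forward; pixel columns grow to the right and rows downward; lengths in m; the calibration is good to about 2 mm. A picture is of the moment at which its call begins: read the wrist's pose just before it. calibration takes no time and is no camera call.
- robot.sign_off(): hands the job in; it is judged then, once.
The state is a dict: "time_s": time; "qpos": joint angles; "dq": joint speeds; "joint_efforts": joint torques, N m; "tool_pos": TCP position; "tool_rot": TCP orientation; "contact_force": force on the tool from outside, world axes, zero at the start; "ft_torque": the same for the moment, N m; "width": finger opening in m; "grasp_force": force on a finger pad.
Only numpy, scipy, OpenCV 4.12 (cv2) and the standard library are available. Lean on these libraries where they do the work, as an engineer would, in place of code of your own. Each camera call takes 0.05 s, during which the arm holds its last target. There are 200 camera calls.

## Working session

There is one attempt and no reset: what is moved stays moved. The work goes in short steps, Python scripts to look and compute and a tool call to move; the robot and the scene stay as the last step left them, time stands still between calls to the robot, and variables do not carry over. Pictures are saved under pics/ and viewed, at most 10 in all, crops included, and the job is handed in when it is done.

Besides the shell and the picture viewer there is one more tool, called by a JSON object that holds its "name" and its "arguments", one argument or row to a line. apply_moves: Moves the arm, as the interface text tells. Its arguments: {"type":"object","properties":{"targets":{"type":"array","items":{"type":"array","items":{"type":"number"}}},"newtons":{"type":"number"}},"required":["targets"]}

```bash
mkdir -p pics; ls
python3 - <<'E'
from station import robot
import cv2,numpy as np
o=robot.get_obs(); print({k:np.round(v,3).tolist() for k,v in o.items()})
for n in ("side","top"):
    im,d=robot.get_image(n); cv2.imwrite(f"pics/{n}0.png",im[:,:,::-1]); np.savez(f"{n}0.npz",im=im,d=d)
    c=robot.calibration(n); print(n,c)
print(robot.calibration("wrist"))
E
```

```text
pics
{'time_s': 0.0, 'qpos': [1.08, 0.384, 0.044, 1.6, -0.018, 1.161, -0.05], 'dq': [-0.001, 0.001, -0.0, 0.001, -0.001, -0.0, -0.001], 'joint_efforts': [-0.0, -43.347, 1.025, -24.951, 0.011, 0.011, -0.0], 'tool_pos': [0.248, -0.6, 0.247], 'tool_rot': [-3.139, 0.0, 0.393], 'contact_force': [0.094, 0.148, -0.579], 'ft_torque': [-0.007, 0.03, 0.064], 'grasp_force': 0.0, 'width': 0.085}
side {'mtx': array([[467.78950653,   0.        , 247.24444675],
       [  0.        , 467.78950653, 190.31565784],
       [  0.        ,   0.        ,   1.        ]]), 'distortion': array([0.00141676, 0.        , 0.        , 0.        , 0.        ]), 'eye': array([ 0.46906927, -0.86004018,  0.73638454]), 'orientation': array([-2.20243213,  0.02470905, -0.03560635])}
top {'mtx': array([[353.82520128,   0.        , 257.20721373],
       [  0.        , 353.82520128, 188.18613037],
       [  0.        ,   0.        ,   1.        ]]), 'distortion': array([-0.07223361,  0.        ,  0.        ,  0.        ,  0.        ]), 'eye': array([0.34511283, 0.05403007, 0.98092425]), 'orientation': array([-2.98776657,  0.02422922, -1.58698213])}
{'mtx': array([[323.06725266,   0.        , 254.25302172],
       [  0.        , 323.06725266, 194.63661033],
       [  0.        ,   0.        ,   1.        ]]), 'distortion': array([-0.02282971,  0.        ,  0.        ,  0.        ,  0.        ]), 'hand_eye': array([[-7.78822475e-04, -9.54029066e-01, -2.99713088e-01,
         7.64096466e-02],
       [ 9.99999650e-01, -6.51085798e-04, -5.26061197e-04,
        -2.58791023e-04],
       [ 3.06738736e-04, -2.99713393e-01,  9.54029238e-01,
        -1.24628000e-01],
       [ 0.00000000e+00,  0.00000000e+00,  0.00000000e+00,
         1.00000000e+00]])}
```

View pics/top0.png

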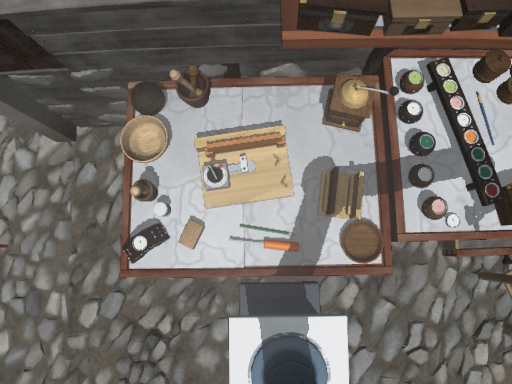

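View pics/side0.png

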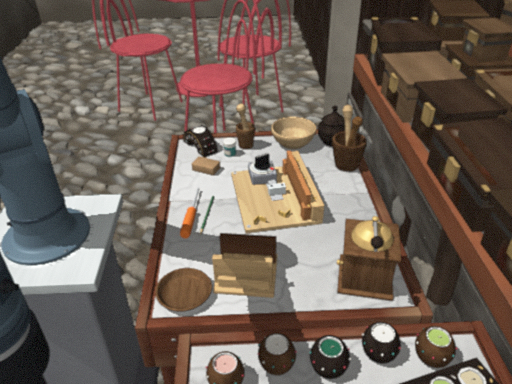

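The top view shows the jig at about (245,165), the knob at (214,173), and the rack at (342,193). The sanding block is at (192,233) and the pot at (162,209). The side view shows the dark board on the near (-y) or far side of the rack, still to be settled.

```bash
cat > h.py <<'E'
import numpy as np,cv2
from scipy.spatial.transform import Rotation as R
from station import robot
def pose(n,obs=None):
    c=robot.calibration(n)
    if n!="wrist": return c,R.from_euler('xyz',c['orientation']).as_matrix(),np.array(c['eye'])
    T=np.eye(4);T[:3,:3]=R.from_euler('xyz',obs['tool_rot']).as_matrix();T[:3,3]=obs['tool_pos']
    T=T@c['hand_eye'];return c,T[:3,:3],T[:3,3]
def rays(n,uv,obs=None):
    c,Rm,e=pose(n,obs)
    p=cv2.undistortPoints(np.float64(uv).reshape(-1,1,2),c['mtx'],c['distortion'])[:,0]
    return e,np.c_[p,np.ones(len(p))]@Rm.T
def onz(n,uv,z,obs=None):
    e,d=rays(n,uv,obs);return e+d*((z-e[2])/d[:,2])[:,None]
def cloud(n,dep,obs=None):
    v,u=np.mgrid[:384,:512];e,d=rays(n,np.c_[u.ravel(),v.ravel()],obs)
    return (e+d*dep.ravel()[:,None]).reshape(384,512,3)
def proj(n,P,obs=None):
    c,Rm,e=pose(n,obs);q=(np.atleast_2d(P)-e)@Rm
    return cv2.projectPoints(q,np.zeros(3),np.zeros(3),c['mtx'],c['distortion'])[0][:,0]
E
python3 - <<'E'
from h import *
f=np.load("top0.npz");P=cloud("top",f['d'])
for uv in [(214,173),(245,185),(300,230),(342,193),(335,190),(347,190),(355,190),(192,233),(280,143)]:
    print(uv,f['d'][uv[1],uv[0]],P[uv[1],uv[0]].round(3),f['im'][uv[1],uv[0]])
im=f['im'][110:260,180:380,::-1];cv2.imwrite("pics/topc.png",cv2.resize(im,None,fx=4,fy=4,interpolation=cv2.INTER_CUBIC))
E
```

```text
(214, 173) 0.9157489 [0.526 0.185 0.085] [151 152 148]
(245, 185) 0.9818919 [0.505 0.109 0.013] [207 182 145]
(300, 230) 0.9727751 [ 0.379 -0.041 -0.001] [118 118 119]
(342, 193) 0.9703419 [ 0.477 -0.158  0.015] [120 104  85]
(335, 190) 0.9036224 [ 0.476 -0.126  0.083] [75 65 59]
(347, 190) 0.9755679 [ 0.486 -0.174  0.01 ] [106  93  75]
(355, 190) 0.9283119 [ 0.479 -0.184  0.057] [78 71 60]
(192, 233) 0.9528579 [0.375 0.253 0.025] [170 146 119]
(280, 143) 0.9542698 [0.611 0.011 0.055] [181 134  97]
```

View pics/topc.png

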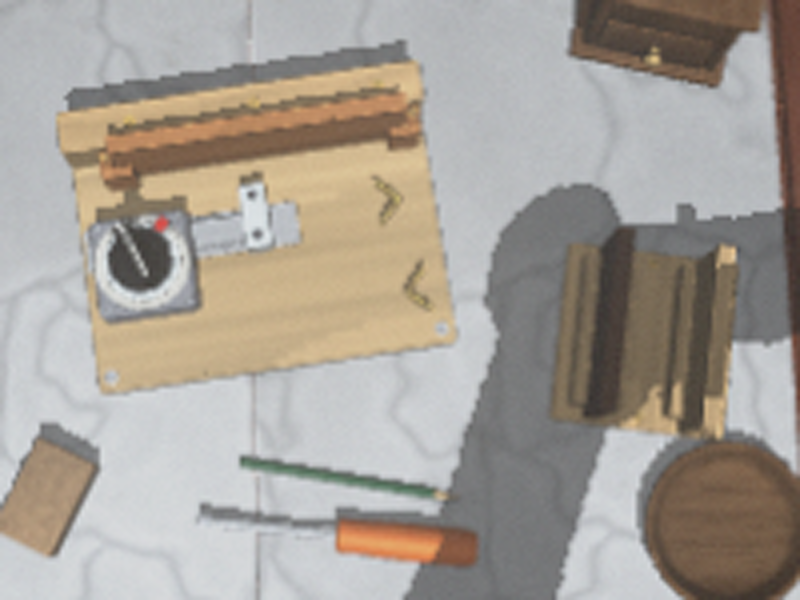

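The crop shows the knob at crop (142,262), with its white line pointing to the upper left and the red pointer at (162,224). Both boards in the rack lie in shadow, so I'll check them with the wrist camera.

{"name": "apply_moves", "arguments": {
  "targets": [
    [0.0305,-0.0248,0,0,1],
    [0.0305,-0.0248,0,0,1],
    [0.0305,-0.0248,0,0,1],
    [0.0305,-0.0248,0,0,1],
    [0.0305,-0.0248,0,0,1],
    [0.0305,-0.0248,0,0,1],
    [0.0305,-0.0248,0,0,1],
    [0.0305,-0.0248,0,0,1],
    [0.0305,-0.0248,0,0,1],
    [0.0305,-0.0248,0,0,1],
    [0.0305,-0.0248,0,0,1],
    [0.0305,-0.0248,0,0,1],
    [0.0305,-0.0248,0,0,1],
    [0,0,0,5.6,1],
    [0,0,0,5.6,1],
    [0,0,0,5.6,1],
    [0,0,0,5.7,1],
    [0,0,0,0,1]
  ]
}}

```text
time_s: 1.6
tool_pos: [0.4912, -0.1506, 0.2477]
tool_rot: [-3.141, 0.001, -0.001]
contact_force: [-0.1, -0.1, 0.2]
width: 0.0852
grasp_force: 0.0
```

```bash
cat > shot.py <<'E'
import sys;from h import *
n=sys.argv[1];o=robot.get_obs();im,d=robot.get_image("wrist")
np.savez(n+".npz",im=im,d=d,tool_pos=o['tool_pos'],tool_rot=o['tool_rot'])
cv2.imwrite(f"pics/{n}.png",im[:,:,::-1]);print(o['time_s'],np.round(o['tool_pos'],4),np.round(o['tool_rot'],4),np.round(o['contact_force'],2),np.round(o['ft_torque'],2))
E
python3 shot.py w1
```

```text
1.6 [ 0.4912 -0.1506  0.2477] [-3.1413e+00  1.2000e-03 -1.2000e-03] [-0.14 -0.08  0.17] [ 0.04 -0.04  0.07]
```

View pics/w1.png

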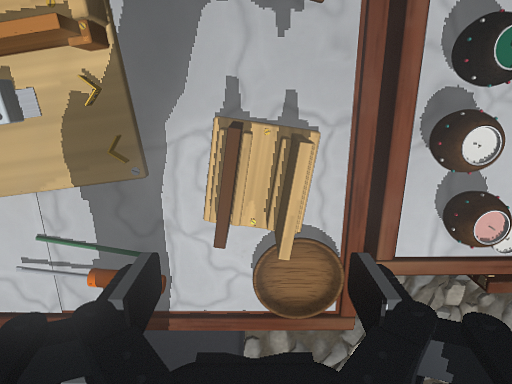

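The wrist view shows the dark divider in the rack's left (+y) slot, spanning about (230,122)-(220,247), and the pale board in the right slot, (305,140)-(285,260). Next I'll measure the board and move above the knob.

Run:
```python
from h import *
f=np.load("w1.npz");o={k:f[k] for k in('tool_pos','tool_rot')}
P=cloud("wrist",f['d'],o);z=P[...,2]
u=np.arange(512)[None]
for nm,a,b in(("dark",205,262),("pale",262,325)):
    m=(z>0.072)&(z<0.095)&(u>a)&(u<b)&(np.arange(384)[:,None]<275)&(np.arange(384)[:,None]>100)
    v,uu=np.nonzero(m);q=onz("wrist",np.c_[uu,v],0.082,o)[:,:2]
    r=cv2.minAreaRect(np.float32(q*1000));print(nm,m.sum(),np.median(z[m]).round(4),r,f['im'][m].mean(0).round())
print("table",np.median(z[140:160,330:345]))
```

```text
dark 1584 0.081 ((480.2950439453125, -123.92744445800781), (12.095733642578125, 119.97689819335938), 81.48873138427734) [97. 73. 57.]
pale 1650 0.0809 ((467.2273864746094, -187.48348999023438), (13.216280937194824, 120.11587524414062), 81.4718017578125) [183. 153. 107.]
table 0.0005274254598738037
```

{"name": "apply_moves", "arguments": {
  "targets": [
    [0.0,-0.04,0,0,1],
    [0.0,-0.04,0,0,1],
    [0.0,-0.04,0,0,1],
    [0.0,-0.04,0,0,1],
    [0.0,-0.04,0,0,1],
    [0.0,-0.04,0,0,1],
    [0.0,-0.04,0,0,1],
    [0.01,-0.02,0,0,1],
    [0,0,0,0,1]
  ]
}}

```text
time_s: 2.4
tool_pos: [0.5016, 0.1565, 0.2489]
tool_rot: [-3.137, -0.002, 0.013]
contact_force: [0.2, 0.2, -0.0]
width: 0.0852
grasp_force: 0.0
```

```bash
python3 shot.py w2
```

```text
2.4 [0.5016 0.1565 0.2489] [-3.1369e+00 -2.0000e-03  1.2800e-02] [ 0.23  0.23 -0.04] [ 0.04 -0.    0.02]
```

View pics/w2.png

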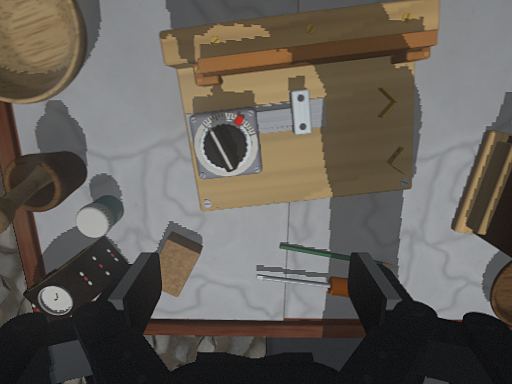

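The wrist view shows the knob at (226,148) with its white line from (213,131) to (231,170). The red pointer is at (238,120), the stop block at (300,112), the box side at y≈60, and the brass angles at (387,103) and (397,160).

```bash
cat > knob.py <<'E'
import sys;from h import *
f=np.load(sys.argv[1]+".npz");o={k:f[k] for k in('tool_pos','tool_rot')}
P=cloud("wrist",f['d'],o);z=P[...,2]
near=np.hypot(P[...,0]-.525,P[...,1]-.183)<.06
m=(z>.078)&(z<.1)&near
v,u=np.nonzero(m);q=onz("wrist",np.c_[u,v],.0855,o)[:,:2]
kb=cv2.minAreaRect(np.float32(q*1000));print("bar",m.sum(),np.median(z[m]).round(4),kb)
hsv=cv2.cvtColor(f['im'],cv2.COLOR_RGB2HSV)
w=m&(hsv[...,2]>150)&(hsv[...,1]<60);v,u=np.nonzero(w)
q=onz("wrist",np.c_[u,v],.0855,o)[:,:2]
if len(q)>5:
    c=q.mean(0);d=np.linalg.svd(q-c)[2][0];d*=np.sign(d[0]);print("line",w.sum(),c.round(4),"ang",np.arctan2(d[1],d[0]),"len",np.ptp((q-c)@d))
r=((hsv[...,0]<8)|(hsv[...,0]>172))&(hsv[...,1]>150)&(hsv[...,2]>90)&near;r=cv2.morphologyEx(np.uint8(r),cv2.MORPH_OPEN,np.ones((2,2)))>0
zr=np.median(z[r]);v,u=np.nonzero(r);q=onz("wrist",np.c_[u,v],zr,o)[:,:2]
k=np.array(kb[0])/1000;t=q.mean(0);dd=t-k;print("red",r.sum(),zr.round(4),t.round(4),"ang",np.arctan2(dd[1],dd[0]),"dist",np.hypot(*dd))
s=np.float32(f['im']);v,u=np.nonzero(m);a,b=int(u.mean()),int(v.mean())
cv2.imwrite("pics/k_"+sys.argv[1]+".png",cv2.resize(f['im'][b-45:b+45,a-50:a+110,::-1],None,fx=5,fy=5,interpolation=cv2.INTER_CUBIC))
E
python3 shot.py w3; python3 knob.py w3
```

```text
2.45 [0.5015 0.1527 0.2485] [-3.1399e+00 -3.0000e-04  8.7000e-03] [-0.01 -0.88 -0.14] [-0.   -0.02 -0.02]
bar 608 0.0842 ((529.2359619140625, 187.0094451904297), (40.83921813964844, 12.341241836547852), 27.30379295349121)
line 88 [0.5292 0.1876] ang 0.4790795405319837 len 0.03686807106875353
red 60 0.0514 [0.5524 0.1727] ang -0.5535666643690186 dist 0.027188859410327428
```

View pics/k_w3.png

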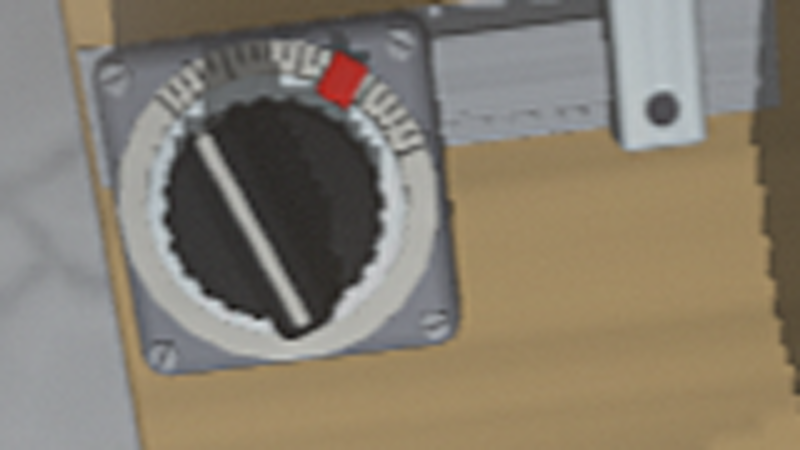

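{"name": "apply_moves", "arguments": {
  "targets": [
    [0.014,-0.019,0.01,0,1],
    [0.014,-0.019,0.01,0,1],
    [0,0,0.02,-6.85,1],
    [0,0,0.02,-6.85,1],
    [0,0,0.02,-6.85,0.6],
    [0,0,0.02,-6.85,0.6],
    [0,0,0,0,0.6],
    [0,0,0,0,0.6],
    [0,0,0,0,0.6]
  ]
}}

```text
time_s: 3.25
tool_pos: [0.5305, 0.1859, 0.1491]
tool_rot: [3.141, -0.001, 0.474]
contact_force: [0.4, -0.4, 1.0]
width: 0.0511
grasp_force: 0.0
```

```bash
cat > jig.py <<'E'
import sys;from h import *
f=np.load(sys.argv[1]+".npz");o={k:f[k] for k in('tool_pos','tool_rot')}
P=cloud("wrist",f['d'],o);z=P[...,2]
m=np.uint8((z>.078)&(z<.092)&(P[...,0]>.565)&(P[...,0]<.69)&(P[...,1]>-.05)&(P[...,1]<.27))
n,l,s,c=cv2.connectedComponentsWithStats(m);i=1+np.argmax(s[1:,4]);v,u=np.nonzero(l==i)
r=cv2.minAreaRect(np.float32(onz("wrist",np.c_[u,v],.085,o)[:,:2]*1000));print("boxside",s[i,4],r)
a=np.deg2rad(r[2] if r[1][0]<r[1][1] else r[2]-90);B=np.array(r[0])/1000
X=np.array([np.cos(a),np.sin(a)]);Y=np.array([-X[1],X[0]]);print("jig yaw",a)
J=B-.059*X;print("jig origin",J.round(4),"knob exp",(J-.015*X+.08*Y).round(4))
q=P[...,:2]-J;jx=q@X;jy=q@Y
m=np.uint8((z>.035)&(z<.046)&(jx>-.06)&(jx<.045)&(jy<.04)&(jy>-.07));n,l,s,c=cv2.connectedComponentsWithStats(m)
for i in range(1,n):
    if s[i,4]>60:
        v,u=np.nonzero(l==i);w=(onz("wrist",np.c_[u,v],.0405,o)[:,:2]-J)@np.c_[X,Y]*1000
        print("stop",s[i,4],"z",np.median(z[l==i]).round(4),np.percentile(w,[1,99],axis=0).round(1).tolist(),cv2.minAreaRect(np.float32(w)))
E
python3 jig.py w3
```

```text
boxside 3870 ((612.5956420898438, 108.25413513183594), (12.889959335327148, 198.63699340820312), 7.386259078979492)
jig yaw 0.12891454033351601
jig origin [0.5541 0.1007] knob exp [0.5289 0.1781]
stop 810 z 0.0394 [[-12.4, 1.6], [30.3, 19.2]] ((8.93718147277832, 10.434534072875977), (18.091821670532227, 43.709083557128906), 89.84757232666016)
```

```bash
python3 shot.py w4; python3 knob.py w4; python3 jig.py w4
```

```text
3.25 [0.5305 0.1859 0.1491] [ 3.1409e+00 -8.0000e-04  4.7420e-01] [ 0.45 -0.4   1.  ] [-0.01 -0.   -0.05]
bar 1149 0.0842 ((530.2745971679688, 188.72561645507812), (41.01018142700195, 11.687917709350586), 27.430843353271484)
line 218 [0.5291 0.1883] ang 0.47445501697857173 len 0.038995398998338274
red 120 0.0513 [0.5532 0.1736] ang -0.5826875883404398 dist 0.02745570878304853
boxside 5260 ((610.5006713867188, 128.7232208251953), (12.10313606262207, 158.97897338867188), 7.257557392120361)
jig yaw 0.12666827214495346
jig origin [0.552  0.1213] knob exp [0.527  0.1987]
stop 132 z 0.0447 [[-11.2, 34.8], [18.7, 39.5]] ((3.6803112030029297, 36.47277069091797), (31.907421112060547, 5.127869129180908), 5.523122310638428)
stop 1272 z 0.0394 [[-12.6, -17.6], [29.9, 0.4]] ((8.616653442382812, -8.20893383026123), (18.9107666015625, 43.53501510620117), 89.68633270263672)
stop 93 z 0.0448 [[-46.9, 34.7], [-19.1, 38.7]] ((-33.14179229736328, 36.66895294189453), (4.05604887008667, 29.59536361694336), 89.58043670654297)
```

View pics/w4.png

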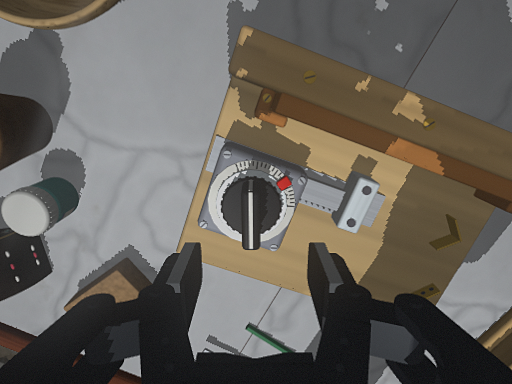

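The wrist view shows the bar upright at (251,212) between the open fingers, with the red pointer at (284,183). The geometry is confirmed, so I'll descend and grip.

{"name": "apply_moves", "arguments": {
  "targets": [
    [0.0004,-0.0026,0.02,0,0.6],
    [0,0,0.02,0,0.6],
    [0,0,0.02,0,0.6],
    [0,0,0.01,0,0.6],
    [0,0,0,0,0.6],
    [0,0,0,0,0],
    [0,0,0,0,0],
    [0,0,0,0,0],
    [0,0,0,0,0],
    [0,0,0,0,0],
    [0,0,0,0,0]
  ],
  "newtons": 80
}}

```text
time_s: 4.22
tool_pos: [0.5308, 0.189, 0.0803]
tool_rot: [3.139, -0.003, 0.478]
contact_force: [0.2, -2.7, 6.4]
width: 0.0102
grasp_force: 79.0
```

{"name": "apply_moves", "arguments": {
  "targets": [
    [0,0,0,5,0],
    [0,0,0,5,0],
    [0,0,0,5,0],
    [0,0,0,5,0],
    [0,0,0,5,0],
    [0,0,0,5,0],
    [0,0,0,5,0],
    [0,0,0,5,0],
    [0,0,0,5,0],
    [0,0,0,5,0],
    [0,0,0,5,0],
    [0,0,0,5,0],
    [0,0,0,0,0],
    [0,0,0,0,0]
  ]
}}

```text
time_s: 5.38
tool_pos: [0.5308, 0.1863, 0.0803]
tool_rot: [3.14, -0.004, -0.572]
contact_force: [-0.7, -6.3, 8.2]
width: 0.0106
grasp_force: 79.4
```

```bash
python3 shot.py w5; python3 knob.py w5 2>&1 | tail -4; cp pics/w5.png pics/x.png
```

```text
5.3833 [0.5308 0.1863 0.0803] [ 3.1397 -0.0043 -0.5725] [-0.69 -6.27  8.25] [-1.31  0.09 -0.15]
bar 4162 0.0849 ((528.7266845703125, 185.0382080078125), (37.623104095458984, 43.5349006652832), 84.31671905517578)
line 164 [0.5202 0.1923] ang -0.9752475039333531 len 0.03953427365382845
red 245 0.0514 [0.553  0.1741] ang -0.4230059359655916 dist 0.02659979363689744
```

{"name": "apply_moves", "arguments": {
  "targets": [
    [0,0,0,0,0.55],
    [0,0,0,0,0.55],
    [0,0,0,0,0.55],
    [0,0,-0.03,0,0.55],
    [0,0,-0.04,0,0.6],
    [0,0,-0.04,0,0.6],
    [0,0,-0.02,0,0.6],
    [0,0,0,0,0.6],
    [0,0,0,0,0.6],
    [0,0,0,0,0.6]
  ]
}}

```text
time_s: 6.27
tool_pos: [0.5277, 0.1898, 0.2072]
tool_rot: [3.14, 0.001, -0.568]
contact_force: [-0.1, -0.3, -0.7]
width: 0.0513
grasp_force: 0.0
```

```bash
python3 shot.py w6; python3 knob.py w6; python3 jig.py w6
```

```text
6.2667 [0.5277 0.1898 0.2072] [ 3.1402e+00  1.5000e-03 -5.6800e-01] [-0.06 -0.29 -0.66] [-0.03  0.02  0.04]
bar 725 0.0843 ((529.6732788085938, 186.76861572265625), (11.358180046081543, 40.60091018676758), 57.37399673461914)
line 112 [0.5276 0.1879] ang -0.5825234717505261 len 0.037370729888177676
red 73 0.0513 [0.5521 0.174 ] ang -0.5182455440719432 dist 0.02578992985034627
boxside 3339 ((608.998046875, 137.3063507080078), (12.67383098602295, 139.25137329101562), 7.479307174682617)
jig yaw 0.13053853596624634
jig origin [0.5505 0.1296] knob exp [0.5252 0.207 ]
stop 1032 z 0.0395 [[-12.6, -37.4], [29.4, -20.6]] ((8.335082054138184, -28.982219696044922), (43.05259704589844, 17.486045837402344), 0.675871729850769)
stop 454 z 0.0445 [[-48.4, 26.1], [19.2, 40.0]] ((-14.646413803100586, 33.24018096923828), (14.371883392333984, 68.57171630859375), 89.92277526855469)
```

View pics/k_w6.png

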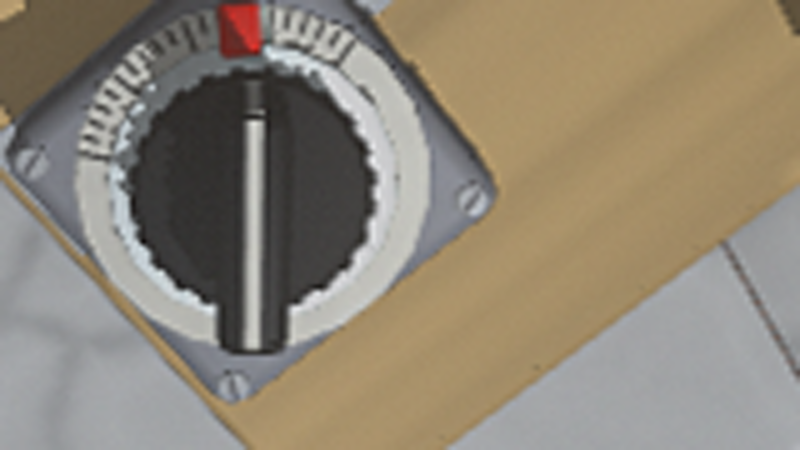

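The crop shows the white line at column 254 and the red pointer at column 240. That hints the line may be a few degrees past the pointer, so I'll measure against the dial's own centre, which lies at the same height as the pointer.

```bash
cat > dial.py <<'E'
from h import *;import sys
for n in sys.argv[1:]:
    f=np.load(n+".npz");o={k:f[k] for k in('tool_pos','tool_rot')}
    P=cloud("wrist",f['d'],o);z=P[...,2];hsv=cv2.cvtColor(f['im'],cv2.COLOR_RGB2HSV)
    near=np.hypot(P[...,0]-.5295,P[...,1]-.1875)<.05
    r=((hsv[...,0]<8)|(hsv[...,0]>172))&(hsv[...,1]>150)&near
    vr,ur=np.nonzero(r);t=onz("wrist",np.c_[ur,vr],.051,o)[:,:2].mean(0)
    def circ(m,h):
        c=max(cv2.findContours(cv2.morphologyEx(np.uint8(m),cv2.MORPH_CLOSE,np.ones((3,3))),0,1)[0],key=cv2.contourArea)
        q=onz("wrist",c[:,0].astype(float),h,o)[:,:2];a=cv2.fitEllipse(np.float32(q*1000));return np.array(a[0])/1000,a[1]
    for nm,m,h in(("dial",near&(((z>.0475)&(z<.057)|(z>.057))),.050),("skirt",near&(z>.0545),.0585)):
        k,s=circ(m,h);d=t-k;print(n,nm,k.round(4),np.round(s,1),"red ang",np.arctan2(d[1],d[0]).round(3),np.hypot(*d).round(4))
    m=near&(z>.0425);c=max(cv2.findContours(np.uint8(m),0,1)[0],key=cv2.contourArea)
    print("   z levels",[np.median(z[near&(z>a)&(z<b)]).round(4) for a,b in((.04,.0475),(.0475,.0535),(.054,.062))])
E
python3 dial.py w3 w4 w6
```

```text
w3 dial [0.2927 0.2651] [180.7 431. ] red ang -0.329 0.2715
w3 skirt [0.3002 0.2622] [175.9 419.7] red ang -0.328 0.2635
   z levels [np.float64(0.0461), np.float64(0.0495), np.float64(0.0574)]
w4 dial [0.4216 0.1456] [140.9 311.9] red ang 0.214 0.135
w4 skirt [0.4284 0.1484] [135.5 300. ] red ang 0.204 0.1278
   z levels [np.float64(0.0461), np.float64(0.0497), np.float64(0.0574)]
w6 dial [0.3802 0.2664] [177.1 398. ] red ang -0.49 0.1961
w6 skirt [0.3866 0.2629] [171.8 386. ] red ang -0.489 0.1888
   z levels [np.float64(0.046), np.float64(0.0494), np.float64(0.0575)]
```

```bash
sed -i 's/<.05$/<.05)\&(z<.095)/; s/near=np.hypot/near=(np.hypot/' dial.py; python3 dial.py w3 w4 w6
```

```text
w3 dial [0.5288 0.187 ] [60.5 61.9] red ang -0.504 0.028
w3 skirt [0.5279 0.1868] [41.4 44.6] red ang -0.484 0.0287
   z levels [np.float64(0.0461), np.float64(0.0495), np.float64(0.0574)]
w4 dial [0.5284 0.1871] [60.3 65.7] red ang -0.472 0.0282
w4 skirt [0.5265 0.1864] [40.5 52.2] red ang -0.421 0.0297
   z levels [np.float64(0.0461), np.float64(0.0497), np.float64(0.0574)]
w6 dial [0.5288 0.187 ] [61.4 63.1] red ang -0.486 0.0277
w6 skirt [0.5271 0.1882] [40.8 48.7] red ang -0.494 0.0298
   z levels [np.float64(0.046), np.float64(0.0494), np.float64(0.0575)]
```

{"name": "apply_moves", "arguments": {
  "targets": [
    [-0.038,0,0.01,0,0.6],
    [-0.038,0,0.015,0,0.6],
    [0,0,0.02,0,0.6],
    [0,0,0,0,0.6],
    [0,0,0,0,0.6],
    [0,0,0,0,0.6],
    [0,0,0,0,0.6]
  ]
}}

```text
time_s: 6.9
tool_pos: [0.4664, 0.2299, 0.1639]
tool_rot: [-3.14, -0.001, -0.571]
contact_force: [0.1, -0.3, -0.1]
width: 0.0515
grasp_force: 0.0
```

```bash
python3 shot.py w7; python3 knob.py w7; python3 dial.py w7
```

```text
6.9 [0.4664 0.2299 0.1639] [-3.1405e+00 -9.0000e-04 -5.7140e-01] [ 0.09 -0.29 -0.06] [-0.01 -0.03  0.01]
bar 1314 0.0842 ((528.2770385742188, 187.27899169921875), (11.389978408813477, 39.89029312133789), 56.95374298095703)
line 54 [0.5417 0.1787] ang -0.6327070171121559 len 0.00838017318570785
red 130 0.0515 [0.5525 0.174 ] ang -0.5031868617599174 dist 0.027606104886788524
w7 dial [0.5282 0.187 ] [61.  62.4] red ang -0.467 0.0282
w7 skirt [0.528  0.1876] [41.7 43.6] red ang -0.485 0.0287
   z levels [np.float64(0.0461), np.float64(0.0495), np.float64(0.0574)]
```

View pics/k_w7.png

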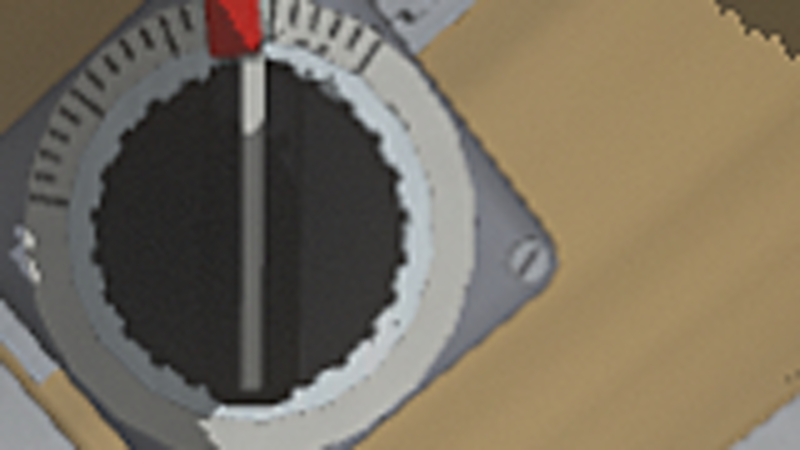

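The white line sits about 5° clockwise past the red pointer: line at column 252, pointer centre at column 234, radius about 200 px. I'll re-grip and turn it back 5°.

{"name": "apply_moves", "arguments": {
  "targets": [
    [0.038,0.001,0,0,0.6],
    [0.0377,0.001,0.01,0,0.6],
    [0,0,0.02,0,0.6],
    [0,0,0.02,0,0.6],
    [0,0,0.02,0,0.6],
    [0,0,0.014,0,0.6],
    [0,0,0,0,0.6],
    [0,0,0,0,0.0],
    [0,0,0,0,0.0],
    [0,0,0,0,0.0],
    [0,0,0,0,0],
    [0,0,0,0,0],
    [0,0,0,-1.7,0],
    [0,0,0,-1.7,0],
    [0,0,0,-1.6,0],
    [0,0,0,0,0],
    [0,0,0,0,0],
    [0,0,0,0,0]
  ]
}}

```text
time_s: 8.45
tool_pos: [0.5285, 0.1877, 0.0813]
tool_rot: [-3.141, -0.002, -0.483]
contact_force: [-1.3, -2.3, 5.6]
width: 0.0105
grasp_force: 80.0
```

{"name": "apply_moves", "arguments": {
  "targets": [
    [0,0,0,0,0.55],
    [0,0,0,0,0.55],
    [0,0,0,0,0.55],
    [0,0,-0.03,0,0.55],
    [0,0,-0.03,0,0.6],
    [-0.038,0,-0.025,0,0.6],
    [-0.038,0,0,0,0.6],
    [0,0,0,0,0.6],
    [0,0,0,0,0.6],
    [0,0,0,0,0.6]
  ]
}}

```text
time_s: 9.28
tool_pos: [0.4629, 0.2219, 0.1622]
tool_rot: [3.142, -0.001, -0.48]
contact_force: [-0.1, 0.3, -0.7]
width: 0.0513
grasp_force: 0.0
```

```bash
python3 shot.py w8; python3 knob.py w8; python3 dial.py w8
```

```text
9.2833 [0.4629 0.2219 0.1622] [ 3.1416e+00 -7.0000e-04 -4.8040e-01] [-0.06  0.31 -0.68] [-0.05  0.02  0.  ]
bar 1329 0.0842 ((528.3422241210938, 187.45912170410156), (11.777046203613281, 39.69355010986328), 61.96628952026367)
line 35 [0.5427 0.1798] ang -0.4715755017640682 len 0.007133618514739402
red 126 0.0513 [0.5526 0.1736] ang -0.520047496748777 dist 0.027981101029856428
w8 dial [0.5286 0.1871] [60.9 62.4] red ang -0.478 0.0281
w8 skirt [0.528  0.1877] [41.8 43.4] red ang -0.486 0.0289
   z levels [np.float64(0.0461), np.float64(0.0495), np.float64(0.0574)]
```

View pics/k_w8.png

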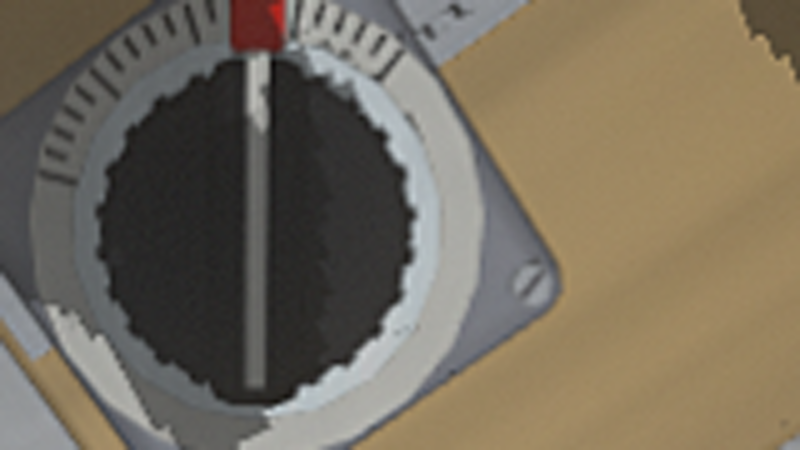

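The line now meets the pointer: line at column 258, pointer at column 258, measured bar angle -0.489 against about -0.49. Next I'll take a settled view of the stop and box side.

{"name": "apply_moves", "arguments": {
  "targets": [
    [0.026,0.0208,-0.018,0,0.6],
    [0.026,0.0208,-0.018,0,0.6],
    [0.026,0.0208,-0.018,0,0.6],
    [0.026,0.0208,-0.018,0,0.6],
    [0.026,0.0208,-0.018,0,0.6],
    [0,0,0,-7,0.6],
    [0,0,0,-7,0.6],
    [0,0,0,-7,0.6],
    [0,0,0,-7,0.6],
    [0,0,0,-7,0.6],
    [0,0,0,0,0.6],
    [0,0,0,0,0.6],
    [0,0,0,0,0.6]
  ]
}}

```text
time_s: 10.42
tool_pos: [0.5303, 0.0686, 0.2518]
tool_rot: [-3.142, 0.001, 0.125]
contact_force: [0.1, 0.1, 0.9]
width: 0.0517
grasp_force: 0.0
```

```bash
python3 shot.py w9; python3 jig.py w9
python3 - <<'E'
from h import *
# front face of the box side from depth points (vertical wall) and stop face edge
f=np.load("w9.npz");o={k:f[k] for k in('tool_pos','tool_rot')};P=cloud("wrist",f['d'],o);z=P[...,2]
print("base z",np.median(z[(abs(z-.015)<.006)&(P[...,0]>.47)&(P[...,0]<.58)&(P[...,1]>0)&(P[...,1]<.08)]))
a=.129;X=np.array([np.cos(a),np.sin(a)]);Y=np.array([-X[1],X[0]])
q=P[...,:2];m=(z>.03)&(z<.075)&(q@X>.57)&(q@X<.635)&(q@Y>-.03)&(q@Y<.06)
print("wall along X: ",m.sum(),np.percentile((q@X)[m],[5,25,50,75,95]).round(4))
t=(z>.078)&(z<.092)&(q@X>.59)&(q@X<.66)&(q@Y<.07)&(q@Y>-.07);v,u=np.nonzero(t);w=onz("wrist",np.c_[u,v],.085,o)[:,:2]@X
print("top along X",np.percentile(w,[1,99]).round(4))
E
```

```text
10.4167 [0.5303 0.0686 0.2518] [-3.1415e+00  6.0000e-04  1.2530e-01] [0.1  0.07 0.92] [ 0.05 -0.05  0.07]
boxside 3319 ((612.5531005859375, 107.82097625732422), (11.616084098815918, 198.03555297851562), 7.040073871612549)
jig yaw 0.12287246864326354
jig origin [0.554  0.1006] knob exp [0.5293 0.1781]
stop 743 z 0.0395 [[-12.1, -8.7], [30.7, 8.9]] ((9.27672004699707, 0.2245311737060547), (17.57753562927246, 43.070838928222656), 89.09990692138672)
base z 0.014006168468631564
wall along X:  1211 [0.5739 0.5871 0.6298 0.6324 0.6343]
top along X [0.6157 0.627 ]
```

Measured jig yaw is about 0.126, and the stop face is at about (0.564, 0.093). The placing target for the divider's centre is about (0.549, 0.084). Next I'll go over the divider.

{"name": "apply_moves", "arguments": {
  "targets": [
    [-0.0147,0.037,0,0,0.6],
    [-0.0147,0.037,0,0,0.6],
    [-0.0147,0.037,0,0,0.6],
    [-0.0147,0.037,0,0,0.6],
    [-0.0147,0.037,0,0,0.6],
    [0,0,0.02,5.2,0.6],
    [0,0,0.03,5.2,0.6],
    [0,0,0.03,5.3,0.6],
    [0,0,0,0,0.6],
    [0,0,0,0,0.6],
    [0,0,0,0,0.6],
    [0,0,0,0,0.6]
  ]
}}

```text
time_s: 11.47
tool_pos: [0.4829, -0.1235, 0.1744]
tool_rot: [3.141, -0.004, -0.143]
contact_force: [0.4, -0.0, 0.4]
width: 0.0511
grasp_force: 0.0
```

```bash
python3 shot.py w10
python3 - <<'E'
from h import *
f=np.load("w10.npz");o={k:f[k] for k in('tool_pos','tool_rot')}
P=cloud("wrist",f['d'],o);z=P[...,2]
m=np.uint8((z>.074)&(z<.092)&(P[...,0]>.38)&(P[...,0]<.58)&(abs(P[...,1]+.124)<.035))
n,l,s,c=cv2.connectedComponentsWithStats(m);i=1+np.argmax(s[1:,4]);v,u=np.nonzero(l==i)
print(s[i],cv2.minAreaRect(np.float32(onz("wrist",np.c_[u,v],.082,o)[:,:2]*1000)),f['im'][l==i].mean(0).round())
E
```

```text
11.4667 [ 0.4829 -0.1235  0.1744] [ 3.1413 -0.0041 -0.1432] [ 0.41 -0.02  0.4 ] [ 0.01 -0.03  0.  ]
[ 247  125   18  158 2617] ((480.15069580078125, -123.71223449707031), (11.876877784729004, 118.63590240478516), 81.48140716552734) [96. 71. 54.]
```

{"name": "apply_moves", "arguments": {
  "targets": [
    [-0.0025,0,0.03,0,0.6],
    [0,0,0.03,0,0.6],
    [0,0,0.03,0,0.6],
    [0,0,0.021,0,0.6],
    [0,0,0,0,0.6],
    [0,0,0,0,0],
    [0,0,0,0,0],
    [0,0,0,0,0],
    [0,0,0,0,0],
    [0,0,0,0,0],
    [0,0,0,0,0]
  ],
  "newtons": 60
}}

```text
time_s: 12.43
tool_pos: [0.4809, -0.1236, 0.0636]
tool_rot: [3.141, -0.005, -0.145]
contact_force: [-0.6, 1.0, 6.7]
width: 0.011
grasp_force: 59.5
```

{"name": "apply_moves", "arguments": {
  "targets": [
    [0,0,-0.01,0,0],
    [0,0,-0.02,0,0],
    [0,0,-0.03,0,0],
    [0,0,-0.03,0,0],
    [0,0,-0.03,0,0],
    [0,0,0,0,0],
    [0,0,0,0,0],
    [0,0,0,0,0]
  ]
}}

```text
time_s: 13.1
tool_pos: [0.4776, -0.1231, 0.181]
tool_rot: [3.141, 0.001, -0.145]
contact_force: [0.3, 0.2, -1.3]
width: 0.0113
grasp_force: 58.5
```

```bash
cat > held.py <<'E'
import sys;from h import *
n=sys.argv[1];f=np.load(n+".npz");o={k:f[k] for k in('tool_pos','tool_rot')}
P=cloud("wrist",f['d'],o);T=R.from_euler('xyz',o['tool_rot']).as_matrix();q=(P-o['tool_pos'])@T
hsv=cv2.cvtColor(f['im'],cv2.COLOR_RGB2HSV);im=f['im'].astype(int)
brown=(im[...,0]-im[...,2]>18)
m=np.uint8(brown&(abs(q[...,1])<.025)&(abs(q[...,2]+.02)<.016)&(abs(q[...,0])<.085))
k,l,s,c=cv2.connectedComponentsWithStats(m)
for i in range(1,k):
    if s[i,4]>80: w=q[l==i];print(s[i],"tool x",np.percentile(w[:,0],[1,99]).round(4),"y",np.percentile(w[:,1],[2,50,98]).round(4),"z",np.median(w[:,2]).round(4),
        "tilt dz/dx",np.polyfit(w[:,0],w[:,2],1).round(4),"yaw dy/dx",np.polyfit(w[:,0],w[:,1],1)[0].round(4))
E
python3 shot.py w11; python3 held.py w11
```

```text
13.1 [ 0.4776 -0.1231  0.181 ] [ 3.1415e+00  9.0000e-04 -1.4480e-01] [ 0.3   0.15 -1.26] [ 0.    0.07 -0.05]
[ 239  143   34  215 6357] tool x [-0.0267  0.0586] y [-0.0055  0.      0.0054] z -0.0173 tilt dz/dx [ 0.0114 -0.0175] yaw dy/dx 0.0115
```

{"name": "apply_moves", "arguments": {
  "targets": [
    [0.0047,-0.0342,0,0,0],
    [0.0047,-0.0342,0,0,0],
    [0.0047,-0.0342,0,0,0],
    [0.0047,-0.0342,0,0,0],
    [0.0047,-0.0342,0,0,0],
    [0.0047,-0.0342,0,0,0],
    [0,0,0.01,-5.25,0],
    [0,0,0.02,-5.25,0],
    [0,0,0.02,-5.25,0],
    [0,0,0,0,0],
    [0,0,0,0,0],
    [0,0,0,0,0],
    [0,0,0,0,0],
    [0,0,0,0,0]
  ]
}}

```text
time_s: 14.32
tool_pos: [0.537, 0.0759, 0.1324]
tool_rot: [3.142, -0.002, 0.129]
contact_force: [-0.4, 0.7, -1.0]
width: 0.0116
grasp_force: 58.6
```

```bash
python3 shot.py w12; python3 held.py w12; python3 jig.py w12
python3 - <<'E'
from h import *
# direct relative check: stop top's -y edge and divider plane in the same picture
f=np.load("w12.npz");o={k:f[k] for k in('tool_pos','tool_rot')};P=cloud("wrist",f['d'],o)
a=.126;X=np.array([np.cos(a),np.sin(a)]);Y=np.array([-X[1],X[0]])
z=P[...,2];s=P[...,:2]@X;t=P[...,:2]@Y
m=(z>.034)&(z<.045)&(s>.54)&(s<.60)&(t>.0)&(t<.06)
v,u=np.nonzero(m);q=onz("wrist",np.c_[u,v],.0405,o)[:,:2];print("stop s",np.percentile(q@X,[2,98]).round(4),"t",np.percentile(q@Y,[1,5,95,99]).round(4),m.sum())
m=(z>.078)&(z<.092)&(s>.60)&(s<.64)&(t>-.07)&(t<.12);v,u=np.nonzero(m);q=onz("wrist",np.c_[u,v],.085,o)[:,:2];print("box s",np.percentile(q@X,[1,99]).round(4),m.sum())
T=o['tool_pos'][:2];print("tcp s,t",T@X,T@Y)
E
```

```text
14.3167 [0.537  0.0759 0.1324] [ 3.1415e+00 -2.3000e-03  1.2890e-01] [-0.37  0.69 -1.  ] [-0.05  0.07  0.04]
[ 238  144   35  214 6255] tool x [-0.0265  0.058 ] y [-0.0057 -0.      0.0054] z -0.0173 tilt dz/dx [ 0.0068 -0.0174] yaw dy/dx 0.0127
boxside 9189 ((613.070556640625, 107.80582427978516), (11.795156478881836, 198.11961364746094), 7.125535011291504)
jig yaw 0.12436404691316807
jig origin [0.5545 0.1005] knob exp [0.5297 0.178 ]
stop 1628 z 0.0395 [[-12.3, -8.5], [30.1, 9.1]] ((9.234766960144043, 0.2866201400756836), (43.1410026550293, 17.936765670776367), 0.23816192150115967)
stop s [0.5512 0.5929] t [0.0215 0.0222 0.0384 0.0391] 1642
box s [0.616  0.6275] 8798
tcp s,t 0.542235084053998 0.00778987499075226
```

{"name": "apply_moves", "arguments": {
  "targets": [
    [0,0,0.02,0,0],
    [0,0,0.02,0,0],
    [0,0,0.015,0,0],
    [0,0,0.006,0,0],
    [0,0,0,0,0],
    [0,0,0,0,0],
    [0,0,0,0,0],
    [0,0,0,0,0]
  ]
}}

```text
time_s: 15.03
tool_pos: [0.5372, 0.0761, 0.0716]
tool_rot: [-3.142, -0.003, 0.13]
contact_force: [0.5, 1.0, -0.9]
width: 0.0114
grasp_force: 58.6
```

{"name": "apply_moves", "arguments": {
  "targets": [
    [0,0,0.001,0,0],
    [0,0,0.001,0,0],
    [0,0,0.001,0,0],
    [0,0,0,0,0],
    [0,0,0,0,0],
    [0,0,0,0,0]
  ]
}}

```text
time_s: 15.53
tool_pos: [0.5359, 0.0759, 0.0671]
tool_rot: [-3.142, 0.0, 0.13]
contact_force: [-0.2, -0.2, -0.5]
width: 0.0112
grasp_force: 58.6
```

{"name": "apply_moves", "arguments": {
  "targets": [
    [0,-0.002,0.0005,0,0],
    [0,-0.002,0.0005,0,0],
    [0,-0.002,0,0,0],
    [0,0,0,0,0],
    [0,0,0,0,0],
    [0,0,0,0,0]
  ]
}}

```text
time_s: 16.03
tool_pos: [0.5359, 0.0821, 0.0667]
tool_rot: [-3.141, -0.002, 0.13]
contact_force: [-0.5, -1.5, 3.3]
width: 0.0114
grasp_force: 59.3
```

```bash
cat > rel.py <<'E'
import sys;from h import *
f=np.load(sys.argv[1]+".npz");o={k:f[k] for k in('tool_pos','tool_rot')};P=cloud("wrist",f['d'],o);im=f['im'].astype(int)
a=.126;X=np.array([np.cos(a),np.sin(a)]);Y=np.array([-X[1],X[0]])
z=P[...,2];s=P[...,:2]@X;t=P[...,:2]@Y
m=(z>.034)&(z<.045)&(s>.545)&(s<.60)&(t>.018)&(t<.05)
v,u=np.nonzero(m);q=onz("wrist",np.c_[u,v],.0405,o)[:,:2];print("stop t",np.percentile(q@Y,[1,5,95,99]).round(4),m.sum())
T=o['tool_pos'][:2];print("tcp s,t",(T@X).round(4),(T@Y).round(4))
m=(z>.077)&(z<.093)&(s>.55)&(s<.612)&(abs(t-T@Y)<.02)
print("div top z",np.median(z[m]).round(4),"t",np.percentile(t[m],[2,50,98]).round(4),"s end",np.percentile(s[m],99.5).round(4),"n",m.sum())
if m.sum()>50:
    v,u=np.nonzero(m);q=onz("wrist",np.c_[u,v],.085,o)[:,:2];r=cv2.minAreaRect(np.float32(q*1000));print(r)
m=(z>.08)&(z<.092)&(s>.612)&(s<.64)&(t>-.07)&(t<.12);v,u=np.nonzero(m);r=cv2.minAreaRect(np.float32(onz("wrist",np.c_[u,v],.085,o)[:,:2]*1000));print("box",r)
E
python3 shot.py w13; python3 rel.py w13
```

```text
16.0333 [0.5359 0.0821 0.0667] [-3.1413e+00 -1.5000e-03  1.3030e-01] [-0.52 -1.55  3.35] [-0.23 -0.2  -0.06]
stop t [0.0228 0.0234 0.0383 0.039 ] 2896
tcp s,t 0.542 0.0141
div top z 0.084 t [0.0022 0.0144 0.0266] s end 0.6007 n 5368
((568.580078125, 86.28677368164062), (54.07455062866211, 42.186248779296875), 6.77450704574585)
box ((614.9813232421875, 92.35740661621094), (11.948453903198242, 164.34649658203125), 7.369602203369141)
```

{"name": "apply_moves", "arguments": {
  "targets": [
    [0.003,-0.0005,0,0,0],
    [0.003,-0.0005,0,0,0],
    [0.003,0,0,0,0],
    [0.002,0,0,0,0],
    [0,0,0,0,0],
    [0,0,0,0,0],
    [0,0,0,0,0]
  ]
}}

```text
time_s: 16.67
tool_pos: [0.5385, 0.0832, 0.0674]
tool_rot: [3.138, 0.018, 0.13]
contact_force: [-17.8, -4.2, 28.1]
width: 0.0109
grasp_force: 62.8
```

The divider jams by friction at its bottom edge, because it's pressed down. I'll back off, lift slightly and slide it unloaded.

{"name": "apply_moves", "arguments": {
  "targets": [
    [-0.004,0,0,0,0],
    [-0.004,0,0,0,0],
    [-0.003,0,-0.001,0,0],
    [0,0,-0.001,0,0],
    [0,0,0,0,0],
    [0,0,0,0,0],
    [0,0,0,0,0]
  ]
}}

```text
time_s: 17.25
tool_pos: [0.535, 0.0831, 0.0677]
tool_rot: [-3.141, 0.001, 0.13]
contact_force: [-0.5, -0.2, 0.2]
width: 0.0116
grasp_force: 58.6
```

```bash
python3 shot.py w14; python3 held.py w14; python3 rel.py w14
```

```text
17.25 [0.535  0.0831 0.0677] [-3.1412e+00  7.0000e-04  1.3040e-01] [-0.47 -0.24  0.19] [ 0.04 -0.   -0.01]
[ 175   65  161   34 5330] tool x [0.0749 0.0849] y [-0.024 -0.     0.024] z -0.0163 tilt dz/dx [-0.0379 -0.0133] yaw dy/dx -0.0216
[ 238  143   35  215 6680] tool x [-0.0266  0.0587] y [-0.0057 -0.      0.0054] z -0.0173 tilt dz/dx [ 0.0164 -0.0175] yaw dy/dx 0.0041
stop t [0.0238 0.0244 0.0384 0.0391] 2718
tcp s,t 0.5412 0.0152
div top z 0.0849 t [0.004  0.0154 0.027 ] s end 0.5999 n 5243
((567.7125244140625, 87.43301391601562), (53.83725357055664, 41.309478759765625), 6.741604804992676)
box ((614.9112548828125, 93.3680648803711), (11.98707389831543, 165.41004943847656), 7.313390254974365)
```

{"name": "apply_moves", "arguments": {
  "targets": [
    [0.002,0,-0.001,0,0],
    [0.002,0,0,0,0],
    [0.002,0,0,0,0],
    [0.002,0,0,0,0],
    [0,0,0,0,0],
    [0,0,0,0,0]
  ]
}}

```text
time_s: 17.8
tool_pos: [0.5432, 0.0839, 0.0692]
tool_rot: [-3.142, -0.0, 0.13]
contact_force: [-1.4, 0.1, -1.0]
width: 0.011
grasp_force: 58.6
```

{"name": "apply_moves", "arguments": {
  "targets": [
    [0.002,0,0,0,0],
    [0.002,0,0,0,0],
    [0.001,0,0,0,0],
    [0,0,0,0,0],
    [0,0,0,0,0],
    [0,0,0,0,0]
  ]
}}

```text
time_s: 18.3
tool_pos: [0.5479, 0.0845, 0.0692]
tool_rot: [3.142, 0.0, 0.13]
contact_force: [-0.4, -0.6, -0.1]
width: 0.0115
grasp_force: 58.6
```

{"name": "apply_moves", "arguments": {
  "targets": [
    [0,0,0.001,0,0],
    [0,0,0.0005,0,0],
    [0.0005,0,0,0,0],
    [0.0005,0,0,0,0],
    [0,0,0,0,0],
    [0,0,0,0,0],
    [0,0,0,0,0]
  ]
}}

```text
time_s: 18.88
tool_pos: [0.549, 0.0846, 0.0677]
tool_rot: [-3.142, -0.0, 0.13]
contact_force: [0.1, -0.3, -0.6]
width: 0.0114
grasp_force: 58.6
```

{"name": "apply_moves", "arguments": {
  "targets": [
    [0.0005,0,0,0,0],
    [0.0005,0,0,0,0],
    [0,0,0,0,0],
    [0,0,0,0,0],
    [0,0,0,0,0]
  ]
}}

```text
time_s: 19.3
tool_pos: [0.55, 0.0848, 0.0677]
tool_rot: [-3.142, -0.0, 0.13]
contact_force: [-0.1, 0.0, -1.1]
width: 0.0112
grasp_force: 58.6
```

{"name": "apply_moves", "arguments": {
  "targets": [
    [0.0005,0,0,0,0],
    [0.0005,0,0,0,0],
    [0.0005,0,0,0,0],
    [0.0005,0,0,0,0],
    [0,0,0,0,0],
    [0,0,0,0,0],
    [0,0,0,0,0]
  ]
}}

```text
time_s: 19.88
tool_pos: [0.551, 0.0848, 0.0674]
tool_rot: [3.141, 0.002, 0.13]
contact_force: [-4.3, -0.7, 1.9]
width: 0.0111
grasp_force: 58.9
```

{"name": "apply_moves", "arguments": {
  "targets": [
    [0.0005,0,0,0,0],
    [0.0005,0,0,0,0],
    [0.0005,0,0,0,0],
    [0,0,0,0,0],
    [0,0,0,0,0],
    [0,0,0,0,0],
    [0,0,0,0,0]
  ]
}}

```text
time_s: 20.47
tool_pos: [0.551, 0.0848, 0.0672]
tool_rot: [3.141, 0.005, 0.13]
contact_force: [-6.9, -0.9, 4.6]
width: 0.0112
grasp_force: 59.3
```

{"name": "apply_moves", "arguments": {
  "targets": [
    [0.0005,0,-0.0005,0,0],
    [0.0005,0,-0.0005,0,0],
    [0.0005,0,0,0,0],
    [0.0005,0,0,0,0],
    [0.0005,0,0,0,0],
    [0.0005,0,0,0,0],
    [0,0,0,0,0],
    [0,0,0,0,0],
    [0,0,0,0,0],
    [0,0,0,0,0],
    [0,0,0,0,0]
  ]
}}

```text
time_s: 21.38
tool_pos: [0.5509, 0.0848, 0.0674]
tool_rot: [3.14, 0.012, 0.13]
contact_force: [-11.2, -1.7, 6.5]
width: 0.0113
grasp_force: 59.7
```

```bash
python3 shot.py w15; python3 held.py w15; python3 rel.py w15
python3 - <<'E'
from h import *
print([ (robot.get_image("side"),np.round(robot.get_obs()['contact_force'],2))[1] for _ in range(3)])
E
```

```text
21.3833 [0.5509 0.0848 0.0674] [3.1403 0.0118 0.1304] [-11.24  -1.72   6.47] [-0.31  1.87 -0.01]
[  178   110   155   248 12422] tool x [-0.0255  0.0706] y [-0.0229 -0.      0.0229] z -0.0173 tilt dz/dx [ 0.0088 -0.0175] yaw dy/dx 0.0034
stop t [0.0237 0.0244 0.0385 0.0391] 2187
tcp s,t 0.5572 0.0149
div top z 0.0846 t [0.0016 0.0152 0.0292] s end 0.6117 n 6400
((570.7645263671875, 83.64517974853516), (39.721099853515625, 68.59629821777344), 79.69837951660156)
box ((613.323974609375, 93.86893463134766), (16.217269897460938, 169.13401794433594), 7.2632856369018555)
[array([-11.96,  -1.22,   4.81]), array([-11.99,  -1.25,   6.45]), array([-11.69,  -1.74,   6.86])]
```

{"name": "apply_moves", "arguments": {
  "targets": [
    [0.0005,0,-0.0005,0,0],
    [0.0005,0,0,0,0],
    [0,0,0,0,0],
    [0,0,0,0,0],
    [0,0,0,0,0],
    [0,0,0,0,0],
    [0,0,0,0,0],
    [0,0,0,0,0],
    [0,0,0,0,0],
    [0,0,0,0,0]
  ]
}}

```text
time_s: 22.42
tool_pos: [0.5509, 0.0848, 0.0675]
tool_rot: [3.14, 0.014, 0.131]
contact_force: [-12.9, -2.5, 6.3]
width: 0.0114
grasp_force: 59.7
```

Run:
```python
from h import *
for _ in range(6):
    robot.get_image("side");o=robot.get_obs();print(np.round(o['contact_force'],2),np.round(o['tool_pos'],4),np.round(o['tool_rot'],4),o['grasp_force'])
```

```text
[-12.57  -2.29   7.06] [0.5509 0.0848 0.0675] [3.1401 0.0139 0.1305] 59.70297038555145
[-13.18  -1.12   6.47] [0.5509 0.0848 0.0675] [3.14   0.0139 0.1306] 59.70245361328125
[-13.64  -2.23   5.07] [0.5509 0.0848 0.0675] [3.14   0.0139 0.1306] 59.70228552818298
[-12.32  -1.76   6.84] [0.5509 0.0848 0.0675] [3.14   0.0139 0.1306] 59.702938199043274
[-12.64  -2.62   6.13] [0.5509 0.0848 0.0675] [3.1401 0.014  0.1305] 59.70326364040375
[-13.05  -1.99   6.45] [0.5509 0.0848 0.0675] [3.14   0.0139 0.1306] 59.70285952091217
```

```bash
python3 -c "
from station import robot
print(robot.sign_off())"
```

```text
the job is handed in; nothing more can be done
None
```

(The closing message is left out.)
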